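# Open the filter cover of the bench dust extractor

### The job

Open the jeweller's dust extractor so that its filter can be taken out: press the orange snap tab right in until the black filter cover springs loose, then push the cover along its rails and off its seat, until the whole filter is uncovered and the cover lies flat and wholly on the bare deck beyond it. Only press and push: never lift or tip the cover, do not touch the filter, and leave the jar, cup, bottle and brush alone.

Things in the scene. Friction and masses are not known exactly. Their poses are not given: they have to be found in the camera images.
- extractor: bench dust extractor, fixed grey box 330 mm long (its x), 190 wide (y), 120 high; origin at its underside's centre. Its x runs from the panel and snap tab (near end, x = -165) to the hose end (+165): the way the cover slides. Flat deck at z = 120. The filter well is a hole in it, x = -78 to +2, y = -45 to +45. All extractor coordinates here are in its frame, in mm
- park_deck (a point): middle of the bare deck on which the cover is to be left, extractor (83, 0, 120) mm; it is flat from x = +2 to +165 and y = -95 to +95, with no stop at its end. Axes as the extractor's
- seat (a point): centre of the cover's seat, extractor (-47.5, 0, 120) mm. On each side runs an aluminium guide rail, x = -105 to 0, |y| = 62.5 to 72.5, 11 high above the deck, whose lip reaches in to |y| = 54 over the cover's edge, leaving 2 mm of play: the cover can only slide out towards +x
- plungers (a joint): travel of the two spring plungers that press on the cover's tail: 0 = held back by the latched cover, 0.016 m = out. Once the tab is in they spring the cover 16 mm towards +x within about 0.3 s (push 3 N falling to 1.7 N). Their barrels stand beside the tab at extractor |y| = 50, x = -155 to -113, top 10 above the deck
- tab (a joint): travel of the orange snap tab: 0 = out, 0.007 m = fully in, straight down. Sprung: 3 N to start, 7 N fully in, plus up to 2 N of latch friction; from about 0.005 on its nose is clear of the cover's tail, and it must stay in while the cover springs. It comes back out by itself. While the cover is latched it cannot be slid
- tab_pad (a point): centre of the top of the tab's press pad, 30 mm (x) by 34 mm (y), ridged, orange, 14 mm above the deck when out, at extractor x = -137, y = 0; moves with the tab. Axes as the extractor's
- cover: loose black plastic sliding cover, 115 mm (its x) by 120 (y) by 6 thick, about 0.11 kg; its tail (-x edge) has a slot 14 by 30 in which the tab's orange nose stands (top 4.5 above the deck). Origin at its underside's centre; latched it lies on the seat with the extractor's axes. Slides with friction, stops where it is left
- cover_rib (a point): top middle of the rear face (-x side) of the cover's grey push rib, an upright wall 64 mm wide (y), 6 mm thick, 20 mm high above the cover's top, at cover x = -33; push on this rear face towards +x
- cover_tail_left (a point): tail corner of the cover's underside at cover (-57.5, +60, 0) mm
- cover_tail_right (a point): tail corner of the cover's underside at cover (-57.5, -60, 0) mm
- filter: fixed filter cassette in the well, blue frame with white pleats, 80 by 90 mm, its face 8 mm below the deck; origin at its underside's centre, extractor (-38, 0, 90). Delicate: not to be touched
- flux_jar: bystander: amber glass jar with steel lid, 60 mm wide, 85 high, origin at its underside's centre, stands beside the extractor
- steel_cup: bystander: open steel cup, 72 mm wide, 85 high, origin at its underside's centre, stands beside the extractor
- oil_bottle: bystander: white plastic bottle with red cap, 52 mm wide, 130 high, origin at its underside's centre, stands beside the extractor
- bench_brush: bystander: hand brush lying on the bench to the left of the extractor, along its own x
There are look-alikes about, which are no part of the job. What is meant by the cover is not white, and is the smaller of those in its own colour.

How it is judged (in metres and radians):
On the way, in this order (a step that is already met when the one before it is completed fails the run):
1. the snap tab is pressed in (value of joint tab above 0.0055 m), for 0.05 s.
2. the cover is pushed halfway off its seat (x of cover in the frame of extractor above 0.01 m).
At the end, for the whole second after the job is handed in: the cover lies flat and still on the extractor's deck: both tail corners past the filter well (extractor x above 1 mm), its centre below x = 112 mm and within 35 mm of the centre line (wholly on the deck, give or take 5 mm); the snap tab is back out (x of each of cover_tail_left, cover_tail_right in the frame of extractor above 0.001 m and x of cover in the frame of extractor below 0.112 m and y of cover in the frame of extractor between -0.035 and 0.035 m and z of cover in the frame of extractor between 0.117 and 0.123 m and angle between cover's own z axis and vertical below 0.05 rad and linear speed of cover below 0.01 m/s and value of joint tab below 0.0015 m); the robot touches nothing.
It fails at once if the cover is lifted or tipped (z of cover in the frame of extractor above 0.13 m or angle between cover's own z axis and vertical above 0.2 rad).
It fails at once if the filter is touched (contact force between any of the fingers, the arm and filter above 0.3 N).
It fails at once if a bystander is moved or tipped (distance of any of flux_jar, steel_cup, oil_bottle, bench_brush from where it was at the start of the episode above 0.015 m or angle between any of flux_jar, steel_cup, oil_bottle's own z axis and vertical above 0.3 rad).
It also fails if it takes over 42 s, if anything falls off the work surface, if the arm or the gripper's body presses on something with over 40 N, if the wrist force passes 120 N, or if a joint passes its speed limit or range.

### The arm

A 6-joint arm with a two-finger parallel gripper is mounted at the origin on the work surface. World frame = base frame: x ahead of the robot, y to its left, z up, the work surface at z = 0. Lengths are in mm, angles in degrees, forces in N, time in s.
With the tool pointing down it reaches from about 350 to 850 mm from the base axis. Payload 8.1 kg.
Tool frame: the origin (TCP) lies midway between the tips of the shut fingers; the grasp point (between the pads) lies 19 mm behind it (hold_point_z is the distance from the TCP to the grasp point, in mm); z points along the fingers, y is the direction in which the jaws open and shut (so a half turn about z gives the same grasp; the last joint's range is limited). The gripper opens to 85 mm and grips with 20 to 120 N. Pads are 22 mm wide; open, the fingers measure 114 mm over their backs; the gripper's body (76 mm by 85 mm) begins 54 mm behind the grasp point. The pads swing forward as they close: fully open they stand 13 mm farther back than shut.
Start: joints at [-78.404, 7.471, 85.268, -0, 87.261, -4.893], TCP at [170.326, -575.321, 231.292] pointing down, gripper open.
Joint ranges: [-169.43, 169.43], [-51.17, 129.36], [1.28, 143.12], [-76.62, 256.62], [0, 156.53], [-152.29, 152.29]. Speed limits (degrees/s): [136.94, 136.94, 159.86, 180, 180, 180].

### API

Orientations are given as [roll, pitch, yaw] about the fixed x, y, z axes, in that order (R = Rz(yaw) Ry(pitch) Rx(roll)).
In Python, from bench import sense, snapshot, camera_params, hand_in, hold_point_z gives the robot as it stands.
- The arm moves only by the tool servo_tool, never from a script. Its argument "motion" is a list of rows, each a list of 7 numbers: the finger opening in mm, from 0 to 85.4, then the shift along the tool's x, y, z in mm, then the turn, a rotation vector about the tool's x, y, z in rad. A call has 1 to 10 rows; each row shifts and turns the pose as measured when the row begins, along the tool's axes as they then stand; what a row does not reach is not made up. A row lasts 1/10 s, in which the tool goes at most 50 mm and 8.59 degrees, less where a joint would pass 70% of its speed; a pose out of reach is approached as far as the arm can. A call with a gripper value outside its range is refused whole. The fingers move at their own pace and stop on an object; "force" is the grip in N (left out, the last holds). Time passes only in rows, so rows that do not move let the fingers close. It gives the time, the measured TCP pose, the force and the opening at its end, in the units of the state.
- sense(): the state, without advancing time (a new reading comes with each control period).
- snapshot(name): name is "scene" or "top" or "wrist"; returns the picture (480x640x3 uint8, blue, green, red); there is no depth.
- camera_params(name): a dict with "fx", "fy", "cx", "cy" (pixels), "D" ([k1, k2, p1, p2, k3] as OpenCV has them; the pictures are not rectified), "R" (3x3) and "t" (3): a world point X has camera coordinates R X + t; the wrist camera has in their place "tool_from_camera" (4x4, takes a point from camera to tool coordinates, whose origin is the TCP and whose axes are the flange's). Camera axes: x right, y down, z forward; pixel columns grow to the right and rows downward; lengths in mm; the calibration is good to about 2 mm. A picture is of the moment at which its call begins: read the wrist's pose just before it. camera_params takes no time and is no camera call.
- hand_in(): hands the job in, once; it reports no verdict.
The state is a dict: "time": time; "joint_pos": joint angles; "qd": joint speeds; "joint_efforts": joint torques, N m; "tool_pos": TCP position; "tcp_rot": TCP orientation; "ft_force": force on the tool from outside, world axes, zero at the start; "wrist_torque": the same for the moment, N m; "finger_gap": finger opening in mm.
Only numpy, scipy, OpenCV 4.12 (cv2) and the standard library are available. Lean on these libraries where they do the work, as an engineer would, in place of code of your own. Each camera call takes 0.05 s, during which the arm holds its last target. There are 200 camera calls.

## Working session

There is one attempt and no reset: what is moved stays moved. The work goes in short steps, Python scripts to look and compute and a tool call to move; the robot and the scene stay as the last step left them, time stands still between calls to the robot, and variables do not carry over. Pictures are saved under pics/ and viewed, about 8 in all and at most 12, crops included, and the job is handed in when it is done.

Besides the shell and the picture viewer there is one more tool, called after "Request:" by a JSON object that holds its "method" and its "body". servo_tool: Moves the arm, as the interface text tells. Its arguments: {"type":"object","properties":{"motion":{"type":"array"},"force":{"type":"number"}},"required":["motion"]}

```bash
mkdir -p pics; ls
python3 - <<'E'
from bench import *
import cv2
s=sense();print({k:s[k] for k in('time','tool_pos','tcp_rot','ft_force','finger_gap')},hold_point_z)
for n in('scene','top'):
    cv2.imwrite(f'pics/{n}0.png',snapshot(n));p=camera_params(n);print(n,p)
print(camera_params('wrist'))
E
```

```text
pics
{'time': 0.0, 'tool_pos': array([ 170.21324647, -574.77645461,  230.2385929 ]), 'tcp_rot': array([-1.79894213e+02, -9.28328046e-03,  1.64883449e+01]), 'ft_force': array([-0.70839403,  0.05972558,  0.13793791]), 'finger_gap': 85.24864021844614} 18.700000000000003
scene {'fx': 591.5686833782182, 'fy': 591.5686833782182, 'cx': 327.96531983314827, 'cy': 230.31547089587804, 'D': array([-0.01191444,  0.        ,  0.        ,  0.        ,  0.        ]), 'R': array([[ 0.3928689 ,  0.91950545, -0.01279666],
       [ 0.5697435 , -0.25430509, -0.78148657],
       [-0.72183542,  0.29973096, -0.62379082]]), 't': array([-254.36329131, -190.70035416, 1635.50025347])}
top {'fx': 473.40278404280656, 'fy': 473.40278404280656, 'cx': 327.5180991970819, 'cy': 232.77203042039017, 'D': array([0.0273258, 0.       , 0.       , 0.       , 0.       ]), 'R': array([[ 1.95266251e-03, -9.99937506e-01, -1.10077456e-02],
       [-9.85648872e-01, -6.64431785e-05, -1.68808459e-01],
       [ 1.68797178e-01,  1.11793980e-02, -9.85587405e-01]]), 't': array([ 46.34593032, 552.35463345, 864.58155015])}
{'fx': 384.62088635074394, 'fy': 384.62088635074394, 'cx': 320.83593669786296, 'cy': 233.29188249876248, 'D': array([-0.06956693,  0.        ,  0.        ,  0.        ,  0.        ]), 'tool_from_camera': array([[ 2.47737472e-04, -9.46524601e-01, -3.22631552e-01,
         8.12871600e+01],
       [ 9.99999670e-01, -1.51529108e-05,  8.12319788e-04,
         2.18516232e-01],
       [-7.73769470e-04, -3.22631646e-01,  9.46524285e-01,
        -1.41416201e+02],
       [ 0.00000000e+00,  0.00000000e+00,  0.00000000e+00,
         1.00000000e+00]])}
```

View pics/scene0.png

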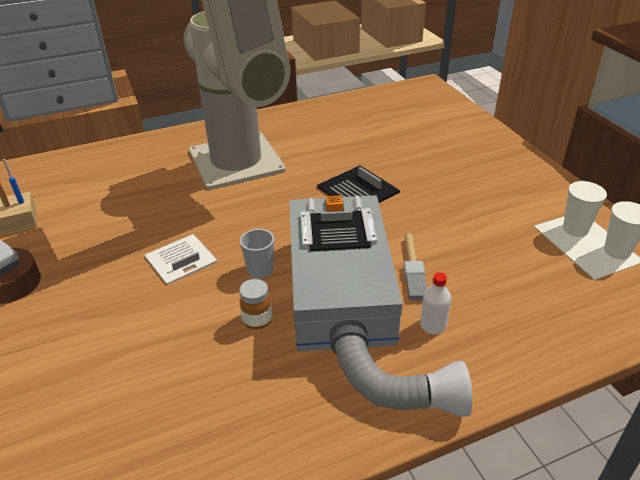

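View pics/top0.png

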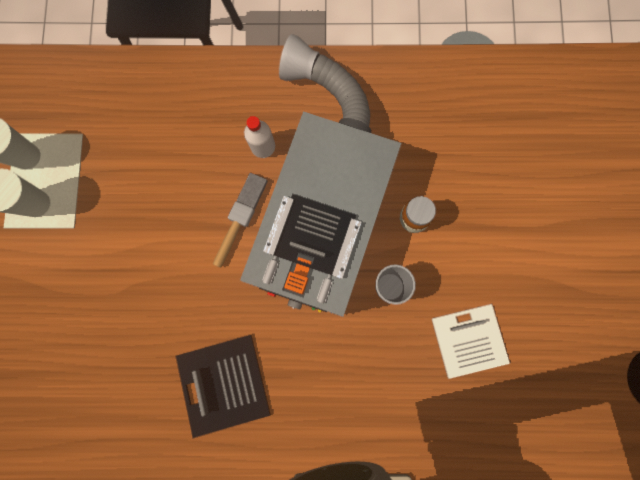

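Candidates for the cover, in the top view: the black plate on the extractor (316,235), the larger black plate on the bench (222,385), and the white plate (470,342). The meant one is not white and is the smaller of the black ones, so it is the plate on the extractor, seated between the rails. I'll confirm this in a crop while measuring the extractor's pose.

```bash
cat > h.py <<'E'
import numpy as np,cv2
from bench import *
from scipy.spatial.transform import Rotation as Ro
def cam(n,s=None):
    p=camera_params(n);K=np.array([[p['fx'],0,p['cx']],[0,p['fy'],p['cy']],[0,0,1]])
    if n!='wrist': return K,p['D'],p['R'],p['t']
    T=np.eye(4);T[:3,:3]=Ro.from_euler('xyz',s['tcp_rot'],degrees=True).as_matrix();T[:3,3]=s['tool_pos']
    W=np.linalg.inv(T@p['tool_from_camera']);return K,p['D'],W[:3,:3],W[:3,3]
def ray(c,px,z):
    K,D,R,t=c;u=cv2.undistortPoints(np.array(px,float).reshape(-1,1,2),K,D).reshape(-1,2)
    d=np.c_[u,np.ones(len(u))]@R;o=-R.T@t;return o+d*((z-o[2])/d[:,2])[:,None]
def proj(c,X):
    K,D,R,t=c;return cv2.projectPoints(np.array(X,float),cv2.Rodrigues(R)[0],t,K,D)[0].reshape(-1,2)
def orange(im):
    h=cv2.cvtColor(im,cv2.COLOR_BGR2HSV);return cv2.inRange(h,(5,200,150),(14,255,255))
E
python3 - <<'E'
from h import *
im=cv2.imread('pics/top0.png');c=cam('top')
g=cv2.cvtColor(im,cv2.COLOR_BGR2GRAY)
q=np.array([[304,113],[400,144],[345,315],[242,279]],np.float32).reshape(-1,1,2)
q=cv2.cornerSubPix(g,q,(4,4),(-1,-1),(3,50,.01)).reshape(-1,2);print(q)
W=ray(c,q,120);print(W.round(1))
for i in range(4):print(np.linalg.norm(W[i]-W[(i+1)%4]).round(1))
ce=W.mean(0);ax=W[0]+W[1]-W[2]-W[3];yaw=np.arctan2(ax[1],ax[0]);print('centre',ce,'yaw',np.degrees(yaw))
m=orange(im)[230:310,270:330];n,l,st,cen=cv2.connectedComponentsWithStats(m)
print(st,cen+[270,230])
R=Ro.from_euler('z',yaw).as_matrix()
pt=lambda *e:R@np.array(e)+[ce[0],ce[1],0]
ch=[pt(-137,0,134),pt(-47.5+57.5,60,126),pt(10,-60,126),pt(-47.5-33,32,146),pt(-80.5,-32,146),pt(-105,62.5,131),pt(0,-62.5,131)]
P=proj(c,ch);big=cv2.resize(im[180:320,230:410],None,fx=4.4,fy=4.2857,interpolation=cv2.INTER_CUBIC)
for u,v in P:cv2.circle(big,(int((u-230+.5)*4.4),int((v-180+.5)*4.2857)),4,(0,255,0),1)
cv2.imwrite('pics/crop.png',big)
E
```

```text
[[302.59378 111.29552]
 [400.90076 141.58151]
 [344.02963 314.47153]
 [239.5056  280.46866]]
[[767.7  92.6 120. ]
 [708.6 -87.4 120. ]
 [397.5  17.4 120. ]
 [455.6 199.2 120. ]]
189.5
328.3
190.8
329.9
centre [582.34713665  55.45338388 120.        ] yaw -18.743359714428784
[[   0    0   60   80 4430]
 [  28   28   13    6   25]
 [  15   34   24   29  344]
 [   1   65    1    1    1]] [[299.6751693  268.8261851 ]
 [304.16       260.52      ]
 [296.98837209 278.75581395]
 [271.         295.        ]]
```

View pics/crop.png

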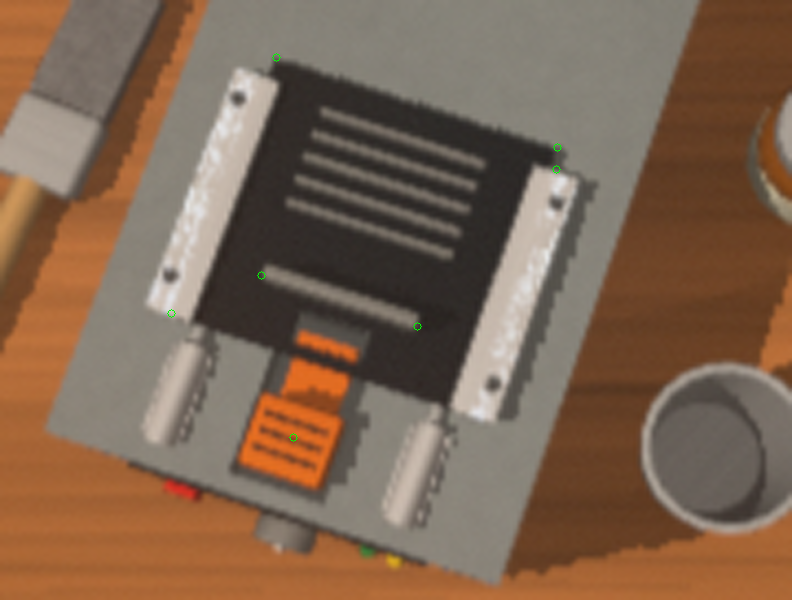

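The crop confirms it: the black cover sits between the rails with the orange tab nose in its tail slot. The projected pad, rib and cover corners (green) agree with the picture to about 1-2 mm. Extractor: centre (582, 55), yaw -18.7°. Now I move over the pad.

Request:
{"method": "servo_tool", "body": {"motion": [[0,31,-38,0,0,0,0],[0,31,-38,0,0,0,0],[0,31,-38,0,0,0,0],[0,31,-38,0,0,0,0],[0,31,-38,0,0,0,0],[0,31,-38,0,0,0,0],[0,31,-38,0,0,0,0],[0,31,-38,0,0,0,0],[0,31,-38,0,0,0,0],[0,31,-38,0,0,0,0]], "force": 40}}

```text
time: 1.1
tool_pos: [359.1, -114.5, 225.1]
tcp_rot: [-179.3, 0.0, 15.8]
ft_force: [0.8, -0.7, -0.4]
finger_gap: -0.0
```

Request:
{"method": "servo_tool", "body": {"motion": [[0,31,-38,0,0,0,0],[0,31,-38,0,0,0,0],[0,31,-38,0,0,0,0],[0,31,-38,0,0,0,0],[0,0,0,0,0,0,0.13],[0,0,0,0,0,0,0.13],[0,0,0,0,0,0,0.13],[0,0,0,0,0,0,0.13],[0,0,0,0,0,0,0.13],[0,0,0,0,0,0,0]]}}

```text
time: 2.1
tool_pos: [435.0, 79.2, 223.4]
tcp_rot: [-179.5, 0.7, -22.0]
ft_force: [-0.2, 0.2, -0.4]
finger_gap: -0.2
```

```bash
cat >> h.py <<'E'
C=np.array([582.3,55.5,0]);Y=-18.74;RE=Ro.from_euler('z',Y,degrees=True).as_matrix()
def tip(s):  # TCP in extractor frame, mm; heading error deg
    return (RE.T@(s['tool_pos']-C)).round(1),(s['tcp_rot']-[180,0,Y]).round(2)
def delta(s,e):  # tool-axis shift to extractor point e; turn (rad)
    R=Ro.from_euler('xyz',s['tcp_rot'],degrees=True)
    T=Ro.from_matrix(RE)*Ro.from_euler('x',180,degrees=True)
    return R.inv().apply(C+RE@np.array(e)-s['tool_pos']).round(1),(R.inv()*T).as_rotvec().round(4)
E
python3 - <<'E'
from h import *
s=sense();print(s['time'],s['tool_pos'],tip(s),s['ft_force'],s['finger_gap'],delta(s,(-137,0,160)))
E
```

```text
2.1 [434.99829646  79.18260809 223.40406745] (array([-147.1,  -24.9,  223.4]), array([-359.52,    0.69,   -3.28])) [-0.19926537  0.16794998 -0.38485918] -0.17915928967714786 (array([  9.4, -24.9,  63.5]), array([-0.0087,  0.0117, -0.0572]))
```

Request:
{"method": "servo_tool", "body": {"motion": [[0,5,-13,22,-0.009,0.012,-0.057],[0,5,-12,22,0,0,0],[0,0,0,19,0,0,0],[0,0,0,0,0,0,0],[0,0,0,0,0,0,0]]}}

```text
time: 2.6
tool_pos: [453.6, 99.7, 159.0]
tcp_rot: [180.0, -0.1, -17.6]
ft_force: [-1.0, 0.7, -0.2]
finger_gap: -0.4
```

Run:
```python
from h import *
s=sense();c=cam('wrist',s);im=snapshot('wrist');print(s['time'],tip(s),s['ft_force'],delta(s,(-137,0,140)))
pt=lambda *e:RE@np.array(e)+C
for u,v in proj(c,[pt(-137,0,134),pt(-80.5,32,146),pt(-80.5,-32,146),pt(10,60,126),pt(10,-60,126)]):cv2.circle(im,(int(u),int(v)),4,(0,255,0),1)
cv2.imwrite('pics/w1.png',im)
```

```text
2.6 (array([-136.1,    0.5,  159. ]), array([-0.04, -0.08,  1.15])) [-1.04808586  0.70523166 -0.18969633] (array([-0.9,  0.5, 19. ]), array([ 0.0006, -0.0014,  0.0201]))
```

View pics/w1.png

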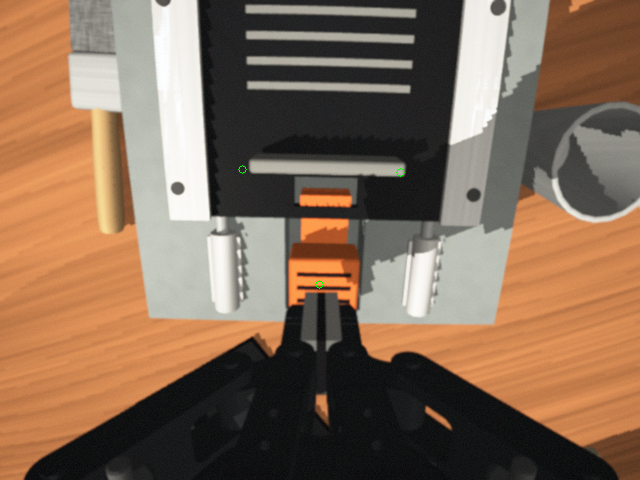

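The wrist view shows the shut fingertips (321,300) over the pad (centre about (323,283)). The rib runs (249..405, 172), about 2 mm to the right of the prediction, so I shift my frame 1.8 mm towards -y and press in small steps.

Request:
{"method": "servo_tool", "body": {"motion": [[0,-1,2.3,11,0,0,0.02],[0,0,0,10,0,0,0],[0,0,0,2,0,0,0],[0,0,0,2,0,0,0],[0,0,0,2,0,0,0]]}}

```text
time: 3.15
tool_pos: [453.2, 97.2, 133.1]
tcp_rot: [-179.9, -0.3, -18.8]
ft_force: [-3.2, -0.7, 5.7]
finger_gap: 0.2
```

```bash
sed -i 's/^C=.*;Y/C=np.array([581.7,53.8,0]);Y/' h.py
python3 - <<'E'
from h import *
s=sense();print(s['time'],tip(s),s['ft_force'])
E
```

```text
3.15 (array([-135.6,   -0.2,  133.1]), array([-3.5993e+02, -3.1000e-01, -7.0000e-02])) [-3.2295801  -0.68562757  5.72738843]
```

Request:
{"method": "servo_tool", "body": {"motion": [[0,0,0,2.5,0,0,0],[0,0,0,2.5,0,0,0],[0,0,0,2.5,0,0,0],[0,0,0,2.5,0,0,0]]}}

```text
time: 3.55
tool_pos: [453.5, 97.2, 126.7]
tcp_rot: [-179.9, -0.3, -18.8]
ft_force: [-18.1, -2.3, 36.0]
finger_gap: -0.0
```

Run:
```python
from h import *
s=sense();print(s['time'],tip(s),s['ft_force'])
cv2.imwrite('pics/w2.png',snapshot('wrist'))
```

```text
3.55 (array([-1.353e+02, -1.000e-01,  1.267e+02]), array([-3.5994e+02, -3.2000e-01, -3.0000e-02])) [-18.0963368   -2.28106918  36.04818343]
```

View pics/w2.png

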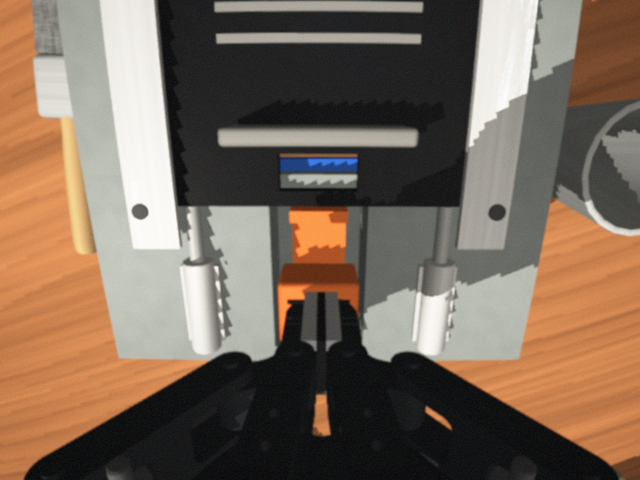

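The tab is fully in and the cover has sprung: the plungers are out, the tail edge (row 206) is clear of the tab nose, and the filter shows through the slot at (318,165). I lift off, then go behind the rib.

Request:
{"method": "servo_tool", "body": {"motion": [[0,0,0,-3,0,0,0],[0,0,0,-15,0,0,0],[30,0,0,-20,0,0,0],[30,24,0,0,0,0,0],[30,24,0,0,0,0,0],[30,0,0,0,0,0,0],[30,0,0,0,0,0,0]]}}

```text
time: 4.3
tool_pos: [501.5, 81.9, 169.4]
tcp_rot: [-179.8, -0.6, -18.7]
ft_force: [-0.7, -0.3, -0.1]
finger_gap: 30.5
```

Run:
```python
from h import *
s=sense();print(s['time'],tip(s),s['ft_force'],s['finger_gap'],delta(s,(-90,0,129)))
im=snapshot('wrist');c=cam('wrist',s)
pt=lambda *e:RE@np.array(e)+C
for u,v in proj(c,[pt(-137,0,134),pt(-64.5,32,146),pt(-64.5,-32,146),pt(-89,60,126),pt(-89,-60,126)]):cv2.circle(im,(int(u),int(v)),4,(0,255,0),1)
cv2.imwrite('pics/w3.png',im)
```

```text
4.3 (array([-84.9,   0.8, 169.4]), array([-3.5984e+02, -5.8000e-01,  6.0000e-02])) [-0.73947588 -0.25638289 -0.12616841] 30.463963009751406 (array([-5.5,  0.9, 40.4]), array([-0.0028, -0.0101,  0.001 ]))
```

View pics/w3.png

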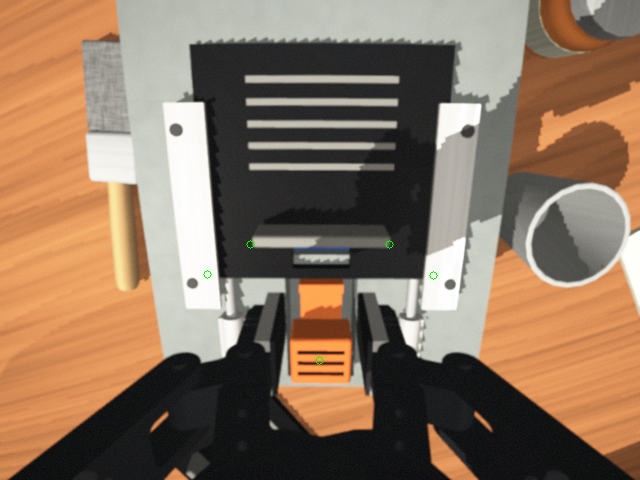

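The predicted rib corners (250,244) and (390,244) lie on the rib, the cover is 16 mm out, and the tab is back out. Now I descend behind the rib and start the push.

Request:
{"method": "servo_tool", "body": {"motion": [[30,-5.5,0.9,0,-0.003,-0.01,0],[30,0,0,14,0,0,0],[30,0,0,14,0,0,0],[30,0,0,10,0,0,0],[30,0,0,0,0,0,0]]}}

```text
time: 4.85
tool_pos: [492.4, 83.7, 126.4]
tcp_rot: [179.9, 0.2, -18.6]
ft_force: [0.2, -1.0, 0.4]
finger_gap: 30.1
```

Run:
```python
from h import *
s=sense();print(s['time'],tip(s),s['ft_force'],s['finger_gap'],delta(s,(-80,0,129)))
```

```text
4.85 (array([-94.2,  -0.4, 126.4]), array([-0.08,  0.18,  0.14])) [ 0.1908812  -0.98900136  0.38959825] 30.113222718372626 (array([14.2, -0.3, -2.6]), array([0.0014, 0.0031, 0.0025]))
```

Request:
{"method": "servo_tool", "body": {"motion": [[30,0,0,-3.5,0,0,0],[30,7,0,0,0,0,0.002],[30,5,0,0,0,0,0],[30,5,0,0,0,0,0],[30,5,0,0,0,0,0],[30,5,0,0,0,0,0],[30,5,0,0,0,0,0]]}}

```text
time: 5.55
tool_pos: [525.7, 72.7, 130.8]
tcp_rot: [179.9, 0.1, -18.7]
ft_force: [-0.8, 0.0, -0.9]
finger_gap: 30.1
```

Run:
```python
from h import *
s=sense();print(s['time'],tip(s),s['ft_force'],s['finger_gap'],delta(s,(-40,0,130)))
```

```text
5.55 (array([-5.910e+01, -1.000e-01,  1.308e+02]), array([-0.06,  0.14,  0.02])) [-8.34631730e-01  2.77930206e-04 -9.19238942e-01] 30.117899361012697 (array([19.1, -0.1,  0.7]), array([0.001 , 0.0025, 0.0004]))
```

Request:
{"method": "servo_tool", "body": {"motion": [[30,5,0,0,0,0,0],[30,5,0,0,0,0,0],[30,5,0,0,0,0,0],[30,5,0,0,0,0,0],[30,5,0,0,0,0,0],[30,5,0,0,0,0,0],[30,5,0,0,0,0,0],[30,5,0,0,0,0,0]]}}

```text
time: 6.35
tool_pos: [566.9, 58.8, 130.8]
tcp_rot: [179.9, 0.2, -18.7]
ft_force: [-1.1, 0.4, 1.5]
finger_gap: 30.1
```

Run:
```python
from h import *
s=sense();print(s['time'],tip(s),s['ft_force'],s['finger_gap'],delta(s,(39,0,131)))
cv2.imwrite('pics/w4.png',snapshot('wrist'))
```

```text
6.35 (array([-1.570e+01, -1.000e-01,  1.308e+02]), array([-0.06,  0.18,  0.02])) [-1.10612403  0.38480332  1.5422128 ] 30.080123202610526 (array([54.7, -0.1, -0.4]), array([0.001 , 0.0031, 0.0004]))
```

View pics/w4.png

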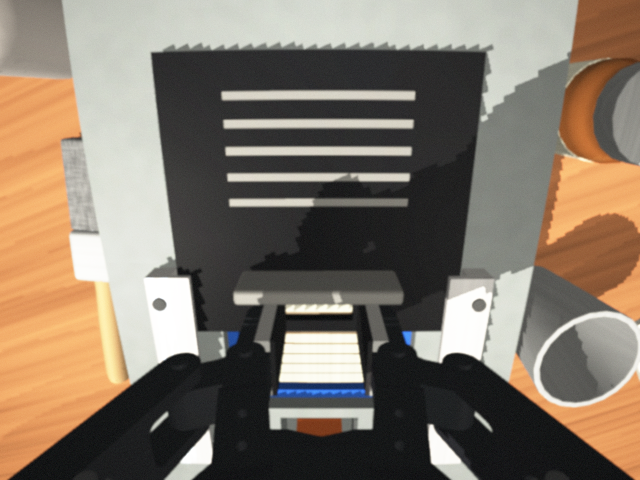

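The cover is square on the fingers and moving straight. The rib lies at row 290, the tail at row 330, and the filter is being uncovered behind it. I continue to the park position.

Request:
{"method": "servo_tool", "body": {"motion": [[30,5,0,0,0,0,0],[30,5,0,0,0,0,0],[30,5,0,0,0,0,0],[30,5,0,0,0,0,0],[30,5,0,0,0,0,0],[30,5,0,0,0,0,0],[30,5,0,0,0,0,0],[30,5,0,0,0,0,0]]}}

```text
time: 7.2
tool_pos: [608.3, 44.7, 130.7]
tcp_rot: [179.9, 0.2, -18.7]
ft_force: [-0.7, 1.3, 1.8]
finger_gap: 30.2
```

Run:
```python
from h import *
s=sense();print(s['time'],tip(s),s['ft_force'],s['finger_gap'],delta(s,(39,0,131)))
```

```text
7.2 (array([ 2.810e+01, -1.000e-01,  1.307e+02]), array([-0.06,  0.16,  0.02])) [-0.74367223  1.32401214  1.81579583] 30.227289238533682 (array([10.9, -0.1, -0.4]), array([0.001 , 0.0028, 0.0004]))
```

Last 11 mm, slowing down, then back off and rise well clear.

Request:
{"method": "servo_tool", "body": {"motion": [[30,4,0,0,0,0,0],[30,4,0,0,0,0,0],[30,2,0,0,0,0,0],[30,0,0,0,0,0,0],[30,-5,0,0,0,0,0],[30,-8,0,0,0,0,0],[30,0,0,-15,0,0,0],[30,0,0,-30,0,0,0],[30,-20,0,-30,0,0,0],[30,-30,0,-20,0,0,0]]}}

```text
time: 8.2
tool_pos: [556.4, 61.0, 227.1]
tcp_rot: [179.8, 0.5, -18.8]
ft_force: [1.0, 0.8, 1.9]
finger_gap: 29.8
```

Request:
{"method": "servo_tool", "body": {"motion": [[30,-40,0,-10,0,0,0],[30,-40,0,0,0,0,0],[30,-40,0,0,0,0,0],[30,0,0,0,0,0,0],[30,0,0,0,0,0,0]]}}

```text
time: 8.7
tool_pos: [439.0, 102.2, 249.9]
tcp_rot: [-179.8, -0.5, -18.7]
ft_force: [0.2, 0.1, 0.3]
finger_gap: 29.7
```

Run:
```python
from h import *
s=sense();print(s['time'],tip(s),s['ft_force'])
c=cam('wrist',s);im=snapshot('wrist');t=snapshot('top');ct=cam('top');out=[]
pt=lambda *e:RE@np.array(e)+C
X=83;L=[pt(X+57.5,60,126),pt(X+57.5,-60,126),pt(X-57.5,-60,126),pt(X-57.5,60,126),pt(-137,0,134)]
for I,cc in((im,c),(t,ct)):
    for u,v in proj(cc,L):cv2.circle(I,(int(u),int(v)),3,(0,255,0),1)
cv2.imwrite('pics/f.png',np.hstack([cv2.resize(im,(400,300)),cv2.resize(t[60:330,200:560],(400,300))]))
cv2.imwrite('pics/fw.png',im)
g=cv2.cvtColor(snapshot('top'),cv2.COLOR_BGR2GRAY)
m=np.uint8(g<75)*255;m[:,:200]=0;m=cv2.morphologyEx(m,cv2.MORPH_OPEN,np.ones((3,3)))
for k in cv2.findContours(m,0,2)[0]:
    if cv2.contourArea(k)>1000:
        q=cv2.boxPoints(cv2.minAreaRect(k));print((((ray(ct,q,126)-C)@RE)[:,:2]).round(1).tolist())
```

```text
8.7 (array([-150.7,   -0. ,  249.9]), array([-3.5977e+02, -4.7000e-01,  3.0000e-02])) [0.23945832 0.12667455 0.33334814]
[[-273.8, 126.7], [-234.6, 11.1], [-446.0, -66.3], [-483.1, 43.1]]
[[-27.1, -82.1], [166.5, -472.1], [-248.0, -622.9], [-423.8, -271.6]]
[[-11.2, -94.7], [163.0, -95.0], [161.9, -161.9], [-11.2, -159.5]]
[[25.2, 60.8], [142.3, 63.8], [140.8, -59.6], [24.8, -60.1]]
[[163.6, 24.8], [258.2, 26.5], [256.2, -67.8], [162.2, -68.1]]
```

View pics/f.png

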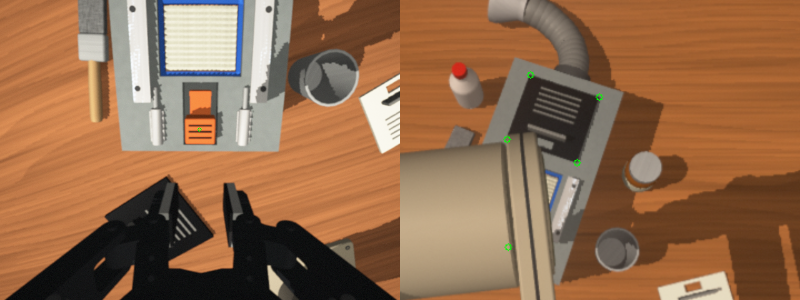

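The left half shows the whole filter uncovered and the tab back out. On the right, the cover lies square on the bare deck, and its measured box is x 25..142, y -60..+62 mm in the extractor frame. The jar, cup and bottle are upright and in place.

```bash
python3 -c "
from bench import *
print(hand_in(),sense()['time'])"
```

```text
the job is handed in; nothing more can be done
the job is handed in; nothing more can be done
```

The filter is uncovered and the cover is parked on the bare deck; I handed the job in after about 9 s of the 42 s allowed. I pressed the snap tab in to its stop with the shut fingertips (36 N vertical at the stop), and the cover sprung loose. I then pushed it straight out by the rear face of its rib, with the fingers 30 mm apart.

**Last checks**
- **Cover:** it lies square at about x = 83, y = +1 mm in the extractor frame, with its tail edge at about x = 25 mm. Flatness was judged only from the pictures.
- **Filter and tab:** the whole filter is visible and the tab looks back out. Its exact travel could not be read.
- **Robot:** clear of everything, with wrist force near zero.
- **Bystanders:** the jar, cup, bottle and brush look untouched. The arm partly hid the brush in the last top view, and I compared their positions only by eye.

**One disagreement:** the wrist camera put the tab pad and rib about 2 mm further towards -y than the top camera. I followed the wrist view and shifted my frame by 1.8 mm, and the later checks agreed with that.

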